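# Close the lid of the planted growth box without slamming it

## Task

In the growth room two clear growth boxes stand with their heavy lids propped open; only one has a potted seedling in it. Push that box's lid down from its outer side until it lies fully closed on the rim, gently and without letting it slam. Leave the lid of the empty box open.

Things in the scene. Friction and masses are not known exactly. Their poses are not given: they have to be found in the camera images.
- plant_lid (a joint): Opening angle (rad) of the lid to close: 0 = flat on the rim (hard stop), grows as it opens; starts at 1.0 to 1.3. A friction hinge holds the 0.6 to 0.9 kg lid at any angle: it moves only while pushed (3 to 6 N near the free edge). Gently: over the last 30 degrees the free edge should come down at no more than about 0.15 m/s (0.8 rad/s), peak.
- plant_lid_edge (a point): Middle of that lid's free edge, on its outer face. x runs from hinge to free edge, y along the edge, z out of the outer face. The lid is 180 mm (x) by 160 mm (y), 12 mm thick: a 24 mm wide aluminium frame round a clear pane. The hinge line is at (-180, 0, -12) mm in these axes, 120 mm above the box's underside. Lid closed: this point is 132 mm above the box's underside.
- plant_box: Fixed clear box, white rim, 180 x 160 mm, 120 mm high, on a grey plinth 0 to 40 mm high, left or right of the empty box; holds a small brown pot with green leaves, well below the rim. Origin: centre of the box's underside, z up, x from the hinge side (nearest the robot) to the far side; yaw up to 17 degrees. The open lid leans away from the robot over the box, outer face towards the robot.
- spare_lid (a joint): Opening angle (rad) of the lid of the empty box, of the same size and make and read the same way; starts at 1.0 to 1.3 and is to be left open. That box is fixed too, on a plinth of its own height, its centre 0.3 to 0.45 m to the side of the other's.

How it is judged:
By the outcome, as a careful person would: the job done as asked, in the order asked, and still so for the second after the job is handed in, with the robot touching nothing.
It also fails if it takes over 37 s, if anything falls off the work surface, if the arm or the gripper's body presses on something with over 40 N, if the wrist force passes 120 N, or if a joint passes its speed limit or range.

## Robot

A 7-joint arm with a two-finger parallel gripper is mounted at the origin on the work surface. World frame = base frame: x ahead of the robot, y to its left, z up, the work surface at z = 0. Lengths are in m, angles in rad, forces in N, time in s.
With the tool pointing down it reaches from about 0.425 to 0.875 m from the base axis. Payload 4.7 kg.
Tool frame: the origin (TCP) lies where the fingers leave the gripper's body, on its centre line; the fingertips stand 70 mm ahead of it and the grasp point (between the pads) lies 51 mm ahead of it; z points along the fingers, y is the line along which they close (so a half turn about z gives the same grasp; the last joint's range is limited). The gripper opens to 87 mm and grips with 3 to 60 N. Pads are 19 mm wide; open, the fingers measure 117 mm over their backs; the gripper's body (75 mm by 190 mm) begins 51 mm behind the grasp point.
Start: joints at [1.121, 0.321, -0.07, 1.45, 0.023, 1.371, -0.057], TCP at [0.291, -0.581, 0.292] pointing down, gripper open.
Joint ranges: [-2.86, 2.86], [-0.3, 2.09], [-1.38, 1.24], [0.06, 2.45], [-1.56, 4.7], [0.09, 2.05], [-2.69, 2.69]. Speed limits (rad/s): [2.57, 2.57, 3.14, 3.14, 3.14, 3.14, 3.14].

## Interface

Orientations are given as a rotation vector (axis times angle).
In Python, from bench import get_state, get_image, get_calibration, close_job gives the robot as it stands.
- The arm moves only by the tool send_rows, never from a script. Its argument "rows" is a list of rows, each an object of numbers: "hand": the finger opening in mm, from 0 to 87; "x", "y", "z": the shift along the world's x, y, z in mm; "roll": the turn about the world's z in degrees. A call has 1 to 10 rows; each row shifts and turns the commanded pose from where the row before left it; what a row does not reach is not made up. A row lasts 1/10 s, in which the tool goes at most 50 mm and 8.59 degrees, less where a joint would pass 70% of its speed; a pose out of reach is approached as far as the arm can. A call is refused whole if a number of a shift passes 50 or a number of a turn 8.59, either way. A call with a gripper value outside its range is refused whole. The fingers move at their own pace and stop on an object; "force" is the grip in N (left out, the last holds). Time passes only in rows, so rows that do not move let the fingers close. It gives the time, the measured TCP pose, the force, the opening and the grip force at its end, in the units of the state.
- get_state(): the state, without advancing time (a new reading comes with each control period).
- get_image(name): name is "scene" or "top"; returns the picture (384x512x3 uint8, blue, green, red); there is no depth.
- get_calibration(name): a dict with "mtx" (3x3 intrinsics, pixels), "D" ([k1, k2, p1, p2, k3] as OpenCV has them; the pictures are not rectified), "world_from_camera" (4x4, takes a point from camera to world coordinates). Camera axes: x right, y down, z forward; pixel columns grow to the right and rows downward; lengths in m; the calibration is good to about 2 mm. A picture is of the moment at which its call begins. get_calibration takes no time and is no camera call.
- close_job(): hands the job in; it is judged then, once.
The state is a dict: "time": time; "joint_positions": joint angles; "qd": joint speeds; "joint_torque": joint torques, N m; "position": TCP position; "tool_rot": TCP orientation; "ft_force": force on the tool from outside, world axes, zero at the start; "torque": the same for the moment, N m; "grip_width": opening from 0.0 (shut) to 1.0 (fully open); "grip_force": force on a finger pad.
Only numpy, scipy, OpenCV 4.12 (cv2) and the standard library are available. Lean on these libraries where they do the work, as an engineer would, in place of code of your own. Each camera call takes 0.05 s, during which the arm holds its last target. There are 200 camera calls.

## Working session

There is one attempt and no reset: what is moved stays moved. The work goes in short steps, Python scripts to look and compute and a tool call to move; the robot and the scene stay as the last step left them, time stands still between calls to the robot, and variables do not carry over. Pictures are saved under pics/ and viewed, at most 10 in all, crops included, and the job is handed in when it is done.

Besides the shell and the picture viewer there is one more tool, called after "Call:" as a command line: name --argument value ..., lists and objects as JSON in quotes. send_rows: Moves the arm, as the interface text tells. Its arguments: {"type":"object","properties":{"rows":{"type":"array","items":{"type":"object","properties":{"hand":{"type":"number"},"x":{"type":"number"},"y":{"type":"number"},"z":{"type":"number"},"roll":{"type":"number"}}}},"force":{"type":"number"}},"required":["rows"]}

```bash
mkdir -p pics; python3 - <<'E'
from bench import *
import cv2,numpy as np
np.set_printoptions(precision=4,suppress=True)
for n in("scene","top"):
    im=get_image(n); cv2.imwrite(f"pics/{n}0.png",im)
    c=get_calibration(n); print(n,c)
s=get_state();print(s)
E
```

```text
scene {'mtx': array([[368.715 ,   0.    , 256.5042],
       [  0.    , 368.715 , 185.5442],
       [  0.    ,   0.    ,   1.    ]]), 'D': array([-0.0231,  0.    ,  0.    ,  0.    ,  0.    ]), 'world_from_camera': array([[ 0.9901,  0.1148, -0.0805,  0.6242],
       [ 0.1401, -0.7838,  0.6051, -0.4281],
       [ 0.0064, -0.6104, -0.7921,  0.6603],
       [ 0.    ,  0.    ,  0.    ,  1.    ]])}
top {'mtx': array([[482.1774,   0.    , 251.8176],
       [  0.    , 482.1774, 192.6278],
       [  0.    ,   0.    ,   1.    ]]), 'D': array([-0.1553,  0.    ,  0.    ,  0.    ,  0.    ]), 'world_from_camera': array([[-0.0163, -0.9864,  0.1638,  0.4352],
       [-0.999 ,  0.0227,  0.0376, -0.0234],
       [-0.0408, -0.163 , -0.9858,  0.9792],
       [ 0.    ,  0.    ,  0.    ,  1.    ]])}
{'time': 0.1, 'joint_positions': array([ 1.1211,  0.3218, -0.0701,  1.4516,  0.0226,  1.3708, -0.0569]), 'qd': array([ 0.0012, -0.0022, -0.0006, -0.0032, -0.0017, -0.0008,  0.0003]), 'joint_torque': array([ -0.0003, -49.2573,  -0.406 , -31.3397,  -0.0642,   0.0395,
         0.0001]), 'position': array([ 0.2906, -0.581 ,  0.2913]), 'tool_rot': array([-3.0558, -0.7217,  0.0008]), 'ft_force': array([-0.5438, -0.6637,  0.5546]), 'torque': array([ 0.0043, -0.0032, -0.0049]), 'grip_force': 0.0, 'grip_width': 1.0044443826227354}
```

View pics/scene0.png

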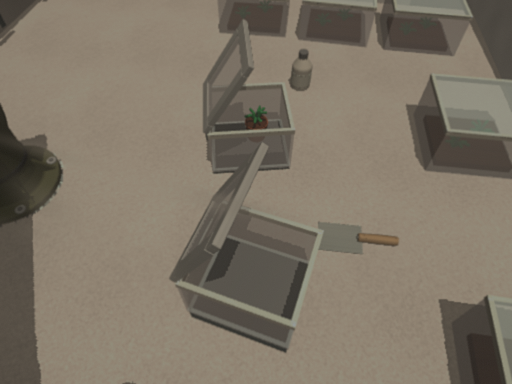

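View pics/top0.png

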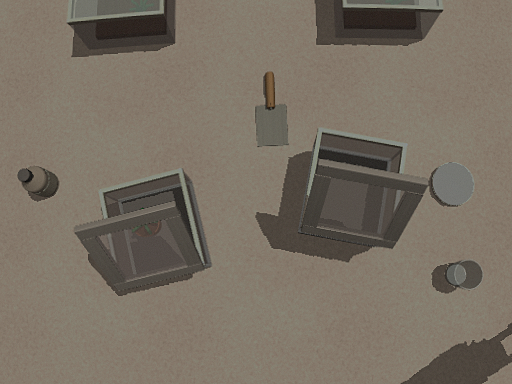

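The seedling is in the left box (+y), at about (255,118) in scene and (145,225) in top. The empty box is on the right. I'll enlarge the plant box in both pictures.

```bash
python3 - <<'E'
import cv2
a=cv2.imread("pics/scene0.png")[15:180,190:310];b=cv2.imread("pics/top0.png")[160:305,65:225]
for n,i in(("cs",cv2.resize(a,None,fx=3.6,fy=3.6,interpolation=cv2.INTER_CUBIC)),("ct",cv2.resize(b,None,fx=4,fy=4,interpolation=cv2.INTER_CUBIC))):
    cv2.imwrite(f"pics/{n}.png",cv2.convertScaleAbs(i,alpha=1.5))
E
```

```text
(no output)
```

View pics/cs.png

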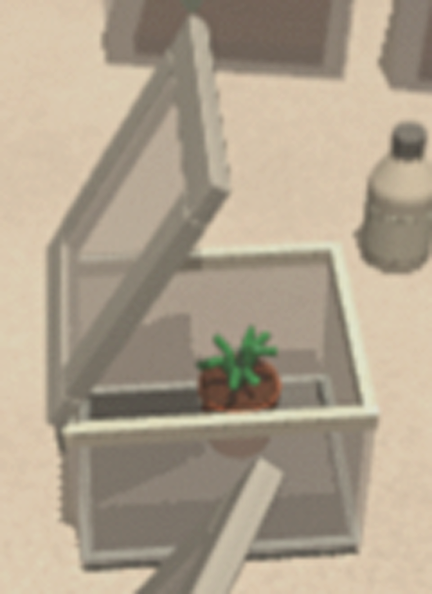

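View pics/ct.png

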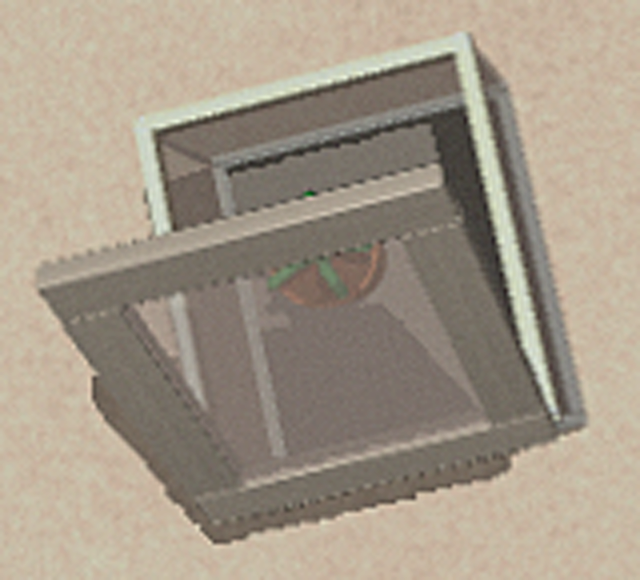

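Top crop: rim far corners at (138,122) and (468,34), and the lid's free edge from (42,290) to (440,187). Scene crop: rim corners at (378,413), (335,245) and (65,428), and the lid's near free corner at (228,188). Next I'll fit the pose to these points and check it with an overlay.

```bash
cat > fit.py <<'E'
from bench import *
import cv2,numpy as np
from scipy.optimize import least_squares
C={n:get_calibration(n) for n in("scene","top")}
def proj(n,P):
    c=C[n];T=np.linalg.inv(c["world_from_camera"])
    return cv2.projectPoints(np.array(P,float).reshape(-1,3),cv2.Rodrigues(T[:3,:3])[0],T[:3,3],c["mtx"],c["D"])[0][:,0]
def world(p,P):  # P in box frame
    x,y,z,w=p[:4];c,s=np.cos(w),np.sin(w)
    return np.array(P)@np.array([[c,-s,0],[s,c,0],[0,0,1]]).T+[x,y,z]
def lid(th,P):   # P lid-edge axes -> box frame
    P=np.array(P,float);u=P[:,0]+.18;v=P[:,2]+.012;c,s=np.cos(th),np.sin(th)
    return np.c_[-.09+u*c-v*s,P[:,1],.12+u*s+v*c]
def crop(n,u,v):
    k,o=((3.6,(190,15)) if n=="scene" else (4,(65,160)))
    return (np.array([u,v])+.5)/k-.5+o
E
cat > go.py <<'E'
from fit import *
B=.09;Y=.08
rim=[("top",(B,Y,.12),138,120),("top",(B,-Y,.12),468,34),("scene",(B,-Y,.12),378,415),("scene",(B,Y,.12),338,245),("scene",(-B,-Y,.12),65,430)]
L=[("top",(0,Y,0),42,290),("top",(0,Y,-.012),38,267),("top",(0,-Y,-.012),440,165),("top",(0,-Y,0),440,187),("scene",(0,-Y,-.012),228,188)]
def res(p):
    r=[]
    for n,P,u,v in rim: r.append(proj(n,world(p,[P]))[0]-crop(n,u,v))
    for n,P,u,v in L: r.append(proj(n,world(p,lid(p[4],[P])))[0]-crop(n,u,v))
    return np.array(r)
s=least_squares(lambda p:res(p).ravel(),[.5,.2,.02,.2,1.15],loss="soft_l1")
print(s.x.round(4));print(res(s.x).round(1).tolist())
p=s.x
for n in("scene","top"):
    k,o=((3.6,(190,15)) if n=="scene" else (4,(65,160)))
    im=cv2.imread("pics/c%s.png"%n[0])
    def poly(W,col):
        q=((proj(n,W)-o+.5)*k-.5).round().astype(int);cv2.polylines(im,[q.reshape(-1,1,2)],True,col,1)
    sq=[(B,Y),(B,-Y),(-B,-Y),(-B,Y)]
    poly(world(p,[(*a,.12) for a in sq]),(0,0,255));poly(world(p,[(*a,0) for a in sq]),(255,0,0))
    for z in(0,-.012): poly(world(p,lid(p[4],[(0,Y,z),(0,-Y,z),(-.18,-Y,z),(-.18,Y,z)])),(0,255,0) if z==0 else (0,255,255))
    cv2.imwrite(f"pics/o{n[0]}.png",im)
a=cv2.imread("pics/os.png");b=cv2.imread("pics/ot.png")
b=cv2.resize(b,None,fx=.57,fy=.57);h=np.zeros((594,800,3),np.uint8);h[:594,:432]=a[:594];h[:b.shape[0],432:432+b.shape[1]]=b[:, :368]
cv2.imwrite("pics/ov.png",h)
for th in (p[4],.8,.5,.25,0): print(th,world(p,lid(th,[(0,0,0)])).round(4))
E
python3 go.py
```

```text
[0.5207 0.195  0.0047 0.229  1.0223]
[[-0.5, -0.4], [-0.2, -0.4], [-0.6, -0.2], [0.3, -0.5], [-0.5, 0.7], [-1.6, 0.3], [-0.2, -0.1], [0.3, -0.5], [0.9, 0.1], [-0.3, 1.3]]
1.0223426571729504 [[0.5145 0.1935 0.2846]]
0.8 [[0.5468 0.201  0.2622]]
0.5 [[0.5813 0.2091 0.2216]]
0.25 [[0.6    0.2135 0.1809]]
0 [[0.6084 0.2154 0.1367]]
```

View pics/ov.png

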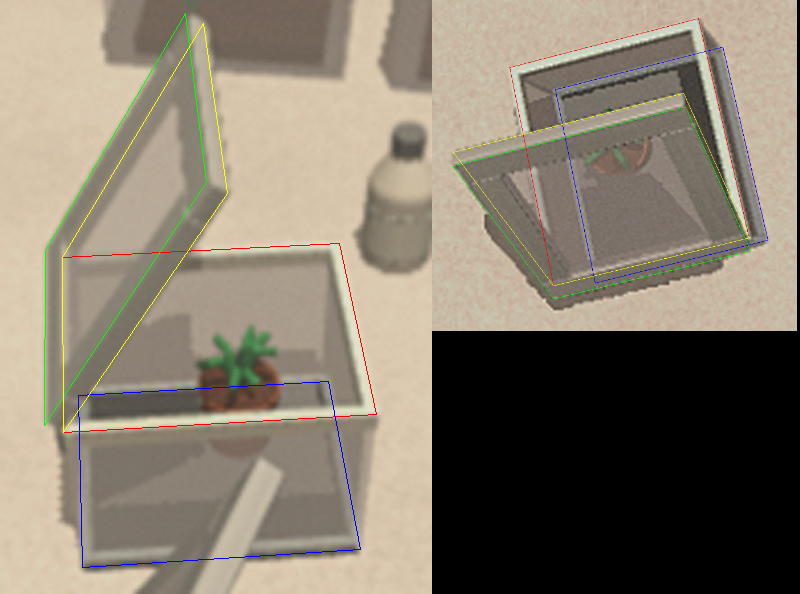

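The overlay fits to within about 3 mm. Now I'll compute a TCP path that keeps the closed fingertips' front corner 12 mm in from the free edge.

```bash
cat > path.py <<'E'
from fit import *
p=[.5207,.195,.0047,.229,1.0223]
def tcp(th,off=0,e=.012):
    P=lid(th,[(-e,0,off)]);P[0,0]-=.0095;P[0,2]+=.07
    return world(p,P)[0]*1000
if __name__=="__main__":
    print("pre",tcp(1.0223,.04).round(),tcp(1.0223,.0).round())
    prev=None
    for th in np.r_[1.02:-.01:-.04]:
        t=tcp(th);print(round(th,2),t.round(1),None if prev is None else (t-prev).round(1));prev=t
E
python3 path.py
```

```text
pre [466. 182. 365.] [499. 190. 344.]
1.02 [499.5 190.1 344.1] None
0.98 [505.2 191.4 340.9] [ 5.8  1.3 -3.2]
0.94 [510.9 192.7 337.4] [ 5.6  1.3 -3.5]
0.9 [516.3 194.  333.8] [ 5.5  1.3 -3.7]
0.86 [521.7 195.2 329.8] [ 5.3  1.2 -3.9]
0.82 [526.9 196.4 325.7] [ 5.2  1.2 -4.1]
0.78 [531.9 197.6 321.4] [ 5.   1.2 -4.3]
0.74 [536.7 198.7 316.8] [ 4.8  1.1 -4.5]
0.7 [541.4 199.8 312.1] [ 4.7  1.1 -4.7]
0.66 [545.9 200.9 307.2] [ 4.5  1.  -4.9]
0.62 [550.2 201.9 302.1] [ 4.3  1.  -5.1]
0.58 [554.3 202.8 296.8] [ 4.1  1.  -5.3]
0.54 [558.1 203.7 291.4] [ 3.9  0.9 -5.4]
0.5 [561.8 204.6 285.8] [ 3.7  0.9 -5.6]
0.46 [565.2 205.4 280. ] [ 3.4  0.8 -5.7]
0.42 [568.4 206.1 274.2] [ 3.2  0.7 -5.9]
0.38 [571.4 206.8 268.2] [ 3.   0.7 -6. ]
0.34 [574.1 207.5 262. ] [ 2.7  0.6 -6.1]
0.3 [576.7 208.  255.8] [ 2.5  0.6 -6.2]
0.26 [578.9 208.6 249.5] [ 2.3  0.5 -6.3]
0.22 [580.9 209.  243.1] [ 2.   0.5 -6.4]
0.18 [582.7 209.4 236.6] [ 1.8  0.4 -6.5]
0.14 [584.2 209.8 230. ] [ 1.5  0.4 -6.6]
0.1 [585.4 210.1 223.4] [ 1.2  0.3 -6.6]
0.06 [586.4 210.3 216.8] [ 1.   0.2 -6.7]
0.02 [587.1 210.5 210.1] [ 0.7  0.2 -6.7]
```

Call:
send_rows --rows '[{"z": 45, "hand": 0}, {"z": 45, "hand": 0}, {"z": 45, "hand": 0}, {"z": 45, "x": 10, "y": 10, "hand": 0}, {"x": 20, "y": 40, "roll": -3.5}, {"x": 20, "y": 40, "roll": -4}, {"x": 20, "y": 40, "roll": -4}, {"x": 20, "y": 40, "roll": -2}, {"x": 20, "y": 40}, {"x": 20, "y": 40}]' --force 20

```text
schema error: expected keys hand, x, y, z, roll
```

Call:
send_rows --rows '[{"x": 0, "y": 0, "z": 45, "roll": 0, "hand": 0}, {"x": 0, "y": 0, "z": 45, "roll": 0, "hand": 0}, {"x": 0, "y": 0, "z": 45, "roll": 0, "hand": 0}, {"x": 10, "y": 10, "z": 45, "roll": 0, "hand": 0}, {"x": 20, "y": 40, "z": 0, "roll": -3.5, "hand": 0}, {"x": 20, "y": 40, "z": 0, "roll": -4, "hand": 0}, {"x": 20, "y": 40, "z": 0, "roll": -4, "hand": 0}, {"x": 20, "y": 40, "z": 0, "roll": -2, "hand": 0}, {"x": 20, "y": 40, "z": 0, "roll": 0, "hand": 0}, {"x": 20, "y": 40, "z": 0, "roll": 0, "hand": 0}]' --force 20

```text
time: 1.1
position: [0.4212, -0.3295, 0.4719]
tool_rot: [-3.121, -0.358, 0.001]
ft_force: [0.7, -0.1, 1.0]
grip_width: 0.172
grip_force: 0.0
```

Call:
send_rows --rows '[{"x": 5, "y": 42, "z": 0, "roll": 0, "hand": 0}, {"x": 5, "y": 42, "z": 0, "roll": 0, "hand": 0}, {"x": 5, "y": 42, "z": 0, "roll": 0, "hand": 0}, {"x": 5, "y": 42, "z": 0, "roll": 0, "hand": 0}, {"x": 5, "y": 42, "z": 0, "roll": 0, "hand": 0}, {"x": 5, "y": 42, "z": 0, "roll": 0, "hand": 0}, {"x": 5, "y": 42, "z": 0, "roll": 0, "hand": 0}, {"x": 5, "y": 42, "z": 0, "roll": 0, "hand": 0}, {"x": 0, "y": 42, "z": 0, "roll": 0, "hand": 0}, {"x": 0, "y": 42, "z": 0, "roll": 0, "hand": 0}]'

```text
time: 2.1
position: [0.4603, 0.0904, 0.472]
tool_rot: [3.121, 0.357, -0.001]
ft_force: [0.6, -0.1, -0.5]
grip_width: 0.006
grip_force: 0.0
```

Call:
send_rows --rows '[{"x": 0, "y": 35, "z": 0, "roll": 0, "hand": 0}, {"x": 0, "y": 35, "z": 0, "roll": 0, "hand": 0}, {"x": 0, "y": 22, "z": -15, "roll": 0, "hand": 0}, {"x": 0, "y": 0, "z": -30, "roll": 0, "hand": 0}, {"x": 0, "y": 0, "z": -30, "roll": 0, "hand": 0}, {"x": 0, "y": 0, "z": -25, "roll": 0, "hand": 0}, {"x": 5, "y": 0, "z": -7, "roll": 0, "hand": 0}, {"x": 0, "y": 0, "z": 0, "roll": 0, "hand": 0}]'

```text
time: 2.9
position: [0.466, 0.1801, 0.3645]
tool_rot: [3.121, 0.357, -0.003]
ft_force: [0.2, 0.1, 0.5]
grip_width: 0.007
grip_force: 0.0
```

```bash
python3 - <<'E'
from bench import *
import cv2
a=get_image("scene")[0:260,120:330]
b=get_image("top")[100:330,20:240]
import numpy as np
a=cv2.resize(a,None,fx=1.8,fy=1.8);b=cv2.resize(b,None,fx=1.8,fy=1.8)
h=np.zeros((470,790,3),np.uint8);h[:a.shape[0],:a.shape[1]]=a;h[:b.shape[0],385:385+b.shape[1]]=b
cv2.imwrite("pics/pre.png",cv2.convertScaleAbs(h,alpha=1.5));print(get_state()["position"],get_state()["tool_rot"])
E
```

```text
[0.46636776 0.18078976 0.3663696 ] [-3.12060755e+00 -3.57266590e-01 -1.85272917e-03]
```

View pics/pre.png

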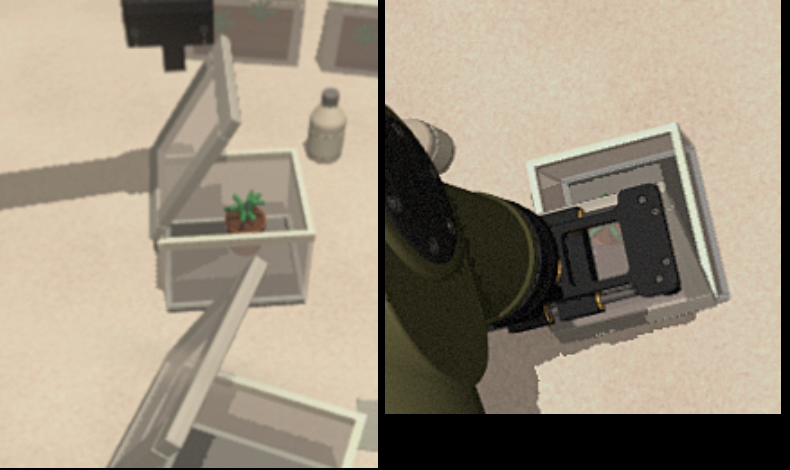

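The gripper hangs clear on the outer side of the plant lid, with its fingertip at about (175,60) in the left view, beside the lid's free edge at (225,60). I'll move in and start the arc.

Call:
send_rows --rows '[{"x": 8, "y": 2, "z": -5, "roll": 0, "hand": 0}, {"x": 8, "y": 2, "z": -5, "roll": 0, "hand": 0}, {"x": 8, "y": 2, "z": -5, "roll": 0, "hand": 0}, {"x": 8, "y": 2, "z": -5, "roll": 0, "hand": 0}, {"x": 6, "y": 1, "z": -3, "roll": 0, "hand": 0}, {"x": 6, "y": 1, "z": -4, "roll": 0, "hand": 0}, {"x": 5, "y": 1, "z": -4, "roll": 0, "hand": 0}]'

```text
time: 3.7
position: [0.5151, 0.1924, 0.3341]
tool_rot: [-3.12, -0.359, 0.0]
ft_force: [-1.3, 1.0, 3.3]
grip_width: 0.009
grip_force: 1.6
```

Call:
send_rows --rows '[{"x": 5, "y": 1, "z": -4, "roll": 0, "hand": 0}, {"x": 5, "y": 1, "z": -4, "roll": 0, "hand": 0}, {"x": 5, "y": 1, "z": -4, "roll": 0, "hand": 0}, {"x": 5, "y": 1, "z": -5, "roll": 0, "hand": 0}, {"x": 5, "y": 1, "z": -5, "roll": 0, "hand": 0}, {"x": 4.5, "y": 1, "z": -5, "roll": 0, "hand": 0}, {"x": 4.5, "y": 1, "z": -5, "roll": 0, "hand": 0}, {"x": 4, "y": 1, "z": -5, "roll": 0, "hand": 0}]'

```text
time: 4.5
position: [0.553, 0.1995, 0.2965]
tool_rot: [3.121, 0.357, -0.001]
ft_force: [-2.4, 0.9, 1.7]
grip_width: 0.009
grip_force: 1.1
```

Call:
send_rows --rows '[{"x": 3.2, "y": 1, "z": -4, "roll": 0, "hand": 0}, {"x": 3, "y": 1, "z": -4, "roll": 0, "hand": 0}, {"x": 3, "y": 1, "z": -4.2, "roll": 0, "hand": 0}, {"x": 2.8, "y": 1, "z": -4.3, "roll": 0, "hand": 0}, {"x": 2.6, "y": 1, "z": -4.4, "roll": 0, "hand": 0}, {"x": 2.4, "y": 1, "z": -4.5, "roll": 0, "hand": 0}, {"x": 2.2, "y": 0.5, "z": -4.6, "roll": 0, "hand": 0}, {"x": 2, "y": 0.5, "z": -4.6, "roll": 0, "hand": 0}]'

```text
time: 5.3
position: [0.5745, 0.2064, 0.2624]
tool_rot: [3.121, 0.357, 0.001]
ft_force: [-0.8, -1.3, 1.2]
grip_width: 0.011
grip_force: 0.9
```

Call:
send_rows --rows '[{"x": 1.6, "y": 0.4, "z": -4, "roll": 0, "hand": 0}, {"x": 1.5, "y": 0.4, "z": -4, "roll": 0, "hand": 0}, {"x": 1.3, "y": 0.4, "z": -4, "roll": 0, "hand": 0}, {"x": 1.2, "y": 0.3, "z": -4, "roll": 0, "hand": 0}, {"x": 1.1, "y": 0.3, "z": -4, "roll": 0, "hand": 0}, {"x": 1, "y": 0.3, "z": -4, "roll": 0, "hand": 0}, {"x": 0.9, "y": 0.3, "z": -4, "roll": 0, "hand": 0}, {"x": 0.8, "y": 0.2, "z": -4, "roll": 0, "hand": 0}, {"x": 0.7, "y": 0.2, "z": -4, "roll": 0, "hand": 0}, {"x": 0.5, "y": 0.2, "z": -3, "roll": 0, "hand": 0}]'

```text
time: 6.3
position: [0.5847, 0.2097, 0.2233]
tool_rot: [-3.121, -0.358, -0.0]
ft_force: [0.8, -1.5, 1.9]
grip_width: 0.009
grip_force: 0.8
```

Call:
send_rows --rows '[{"x": 0.4, "y": 0.1, "z": -2.5, "roll": 0, "hand": 0}, {"x": 0.4, "y": 0.1, "z": -2.5, "roll": 0, "hand": 0}, {"x": 0.3, "y": 0.1, "z": -2.5, "roll": 0, "hand": 0}, {"x": 0.3, "y": 0.1, "z": -2.5, "roll": 0, "hand": 0}, {"x": 0.2, "y": 0, "z": -2, "roll": 0, "hand": 0}, {"x": 0.1, "y": 0, "z": -1.5, "roll": 0, "hand": 0}, {"x": 0, "y": 0, "z": -1, "roll": 0, "hand": 0}]'

```text
time: 7.0
position: [0.5862, 0.2101, 0.2101]
tool_rot: [3.121, 0.358, -0.0]
ft_force: [-3.6, -3.3, 10.3]
grip_width: 0.007
grip_force: 5.4
```

Call:
send_rows --rows '[{"x": 0, "y": 0, "z": -1, "roll": 0, "hand": 0}, {"x": 0, "y": 0, "z": -1, "roll": 0, "hand": 0}, {"x": 0, "y": 0, "z": 0, "roll": 0, "hand": 0}]'

```text
time: 7.3
position: [0.5862, 0.2102, 0.21]
tool_rot: [3.12, 0.357, 0.001]
ft_force: [-5.4, -3.4, 14.9]
grip_width: 0.002
grip_force: 7.8
```

The fingertip no longer descends while the force climbs, so this is the hard stop. I'll press slightly more to seat the lid, then lift clear.

Call:
send_rows --rows '[{"x": 0, "y": 0, "z": -1, "roll": 0, "hand": 0}, {"x": 0, "y": 0, "z": -1, "roll": 0, "hand": 0}, {"x": 0, "y": 0, "z": 0, "roll": 0, "hand": 0}]'

```text
time: 7.6
position: [0.5861, 0.2102, 0.2099]
tool_rot: [3.119, 0.357, 0.002]
ft_force: [-9.4, -6.0, 24.9]
grip_width: 0.006
grip_force: 12.4
```

Call:
send_rows --rows '[{"x": 0, "y": 0, "z": 3, "roll": 0, "hand": 0}, {"x": 0, "y": 0, "z": 5, "roll": 0, "hand": 0}, {"x": 0, "y": 0, "z": 15, "roll": 0, "hand": 0}, {"x": 0, "y": 0, "z": 35, "roll": 0, "hand": 0}, {"x": 0, "y": 0, "z": 40, "roll": 0, "hand": 0}, {"x": 0, "y": 0, "z": 40, "roll": 0, "hand": 0}, {"x": 0, "y": 0, "z": 40, "roll": 0, "hand": 0}, {"x": 0, "y": 0, "z": 40, "roll": 0, "hand": 0}, {"x": 0, "y": 0, "z": 0, "roll": 0, "hand": 0}]'

```text
time: 8.5
position: [0.5872, 0.2117, 0.4301]
tool_rot: [-3.118, -0.358, -0.015]
ft_force: [-0.5, 1.0, 0.5]
grip_width: 0.003
grip_force: 0.0
```

```bash
python3 - <<'E'
from fit import *
p=[.5207,.195,.0047,.229]
a=cv2.resize(get_image("scene")[60:320,150:350],None,fx=2.2,fy=2.2,interpolation=cv2.INTER_CUBIC)
for z,col in((0,(0,255,0)),):
    q=(proj("scene",world(p,lid(0,[(0,.08,z),(0,-.08,z),(-.18,-.08,z),(-.18,.08,z)])))-[150,60]+.5)*2.2-.5
    for u in q: cv2.circle(a,tuple(int(round(v)) for v in u),3,col,1)
cv2.imwrite("pics/end.png",cv2.convertScaleAbs(a,alpha=1.5));s=get_state();print(s["time"],s["position"],s["ft_force"])
E
```

```text
8.55 [0.58671622 0.21128186 0.42691533] [-0.08415229 -0.5486753  -1.58219483]
```

View pics/end.png

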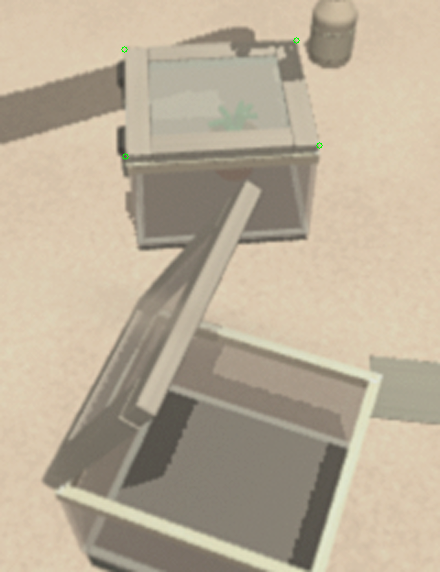

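The plant lid lies flat on the rim, with its corners matching the predicted closed corners at (319,145) and (296,41). The spare lid is still open, and the gripper is clear.

```bash
python3 -c "from bench import *;print(close_job())"
```

```text
the job is handed in; nothing more can be done
None
```

The seedling box's lid is closed flat on its rim, pushed down slowly with no slam; the empty box's lid is still open, the arm is clear, and I handed the job in at about 8.6 s.

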